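Open up the ratchet divider of the ticket-pad file

TASK

More ticket pads have to go into the pad file on the counter, so open it up: press down the red release tab of its sliding divider and, keeping the tab down, push the divider right back to its end stop, then let the tab spring back up. Only touch, press and push: do not take the divider between the fingers or pick anything up, leave the pads standing where they are in the file, and do not disturb the spools, the stamp or the pin tin beside it.

Things in the scene. Friction and masses are not known exactly. Their poses are not given: they have to be found in the camera images.
- pad_file: ticket-pad file, fixed to the counter: aluminium extrusion 330 (own x) x 124 (y) x 14 mm high with a toothed rack in its middle groove. Origin: centre of its underside. Own +x: the way the divider opens, away from the pads. -x end: fixed grey plate 112 mm wide, leaning 12 degrees to -x, top 90 mm up, on which the pads lean. +x end: two black stops, 30 mm high, that end the divider's travel
- divider (a joint): slide of the divider along the file's +x, m: 0 nearest the pads, 0.14 against the end stops; starts at 0 to 0.04. A spring pawl drops into the rack's saw teeth (6 mm pitch): with the release tab up the divider clicks freely towards the pads but goes at most 6 mm towards the stops before it catches. With the tab held down it slides either way at about 2 N and stays where it is left
- release_tab (a joint): tilt of the red release tab, rad: 0 up (latched; up to 0.15 if the pawl happens to stand on a tooth), 0.28 fully down; from 0.16 on the pawl is clear of the teeth. A spring raises it: at point tab_top about 2 N to start it, 5 N fully down. The tab, 40 mm wide, reaches 40 mm out of the housing's front (towards the file's -x) into the gap before it
- tab_top (a point): where to press: upper face of the red tab, midway across, 17 mm before the housing's front face (push_face). 67 mm above the counter at rest, 58 mm when the tab is fully down; moves with tab and divider. Its axes are the file's at rest, tilting with the tab
- push_face (a point): on the upright front face of the divider's black latch housing, above the tab; the face to push on. It looks along the file's -x, is 60 mm wide (y) and spans 70 to 92 mm above the counter; this point is midway across, 82 mm up. Moves with the divider; axes parallel to the file's
- housing_mid (a point): middle of the latch housing (48 mm long in x, 60 mm wide in y, top 92 mm above the counter), 60 mm above the counter, 20 mm behind its front face. Moves with the divider; axes parallel to the file's
- plate_mid (a point): on the divider's grey plate, midway across, 52 mm above the counter. The plate is 4 mm thick, 112 mm wide, leans 12 degrees to the file's -x, top 88 mm up. From it to the housing's front face the gap is about 55 mm, at the tab's height 60 mm, open at both sides in y. Moves with the divider; axes parallel to the file's
- pad_pink_mid (a point): centre of a pink ticket pad (115 x 76 x 14 mm), standing on its long edge and leaning on the file's fixed end plate
- pad_yellow_mid (a point): centre of a yellow ticket pad (115 x 76 x 9 mm), leaning on the first pink pad
- pad_pink_2_mid (a point): centre of the second pink ticket pad (115 x 76 x 14 mm), leaning on the yellow one, next to the divider; the pads' upper edges are about 91 mm above the counter
- spool_red_mid (a point): centre of a spool of red thread, 28 mm wide, 42 mm high, standing on the counter beside the file (its +y side)
- spool_blue_mid (a point): centre of a spool of blue thread, 28 mm wide, 42 mm high, standing on the counter beside the file (its +y side)
- stamp_mid (a point): centre of a wooden-handled rubber stamp, 28 x 54 mm, 71 mm high, standing on the counter beside the file (its -y side)
- pin_tin_mid (a point): centre of an open round tin of pins, 69 mm wide, 20 mm high, standing on the counter beside the file (its -y side)

How it is judged:
By the outcome, as a careful person would: the job done as asked, in the order asked, and still so for the second after the job is handed in, with the robot touching nothing.
It also fails if it takes over 35 s, if anything falls off the work surface, if the arm or the gripper's body presses on something with over 40 N, if the wrist force passes 120 N, or if a joint passes its speed limit or range.

ROBOT

A 6-joint arm with a two-finger parallel gripper is mounted at the origin on a cart in front of the work surface, level with it; the furniture and walls round the work are solid. World frame = base frame: x ahead of the robot, y to its left, z up, the work surface at z = 0. Lengths are in m, angles in rad, forces in N, time in s.
With the tool pointing down it reaches from about 0.35 to 0.975 m from the base axis. Payload 17.4 kg.
Tool frame: the origin (TCP) lies midway between the tips of the shut fingers; the grasp point (between the pads) lies 19 mm behind it; z points along the fingers, x is the direction in which the jaws open and shut, and the axes are right-handed (so a half turn about z gives the same grasp; the last joint's range is limited). The gripper opens to 85 mm and grips with 20 to 120 N. Pads are 22 mm wide; open, the fingers measure 114 mm over their backs; the gripper's body (76 mm by 85 mm) begins 54 mm behind the grasp point. The pads swing forward as they close: fully open they stand 13 mm farther back than shut.
Start: joints at [1.091, 0.116, 1.442, -0, 1.584, -0.038], TCP at [0.289, 0.61, 0.231] pointing down, gripper open.
Joint ranges: [-2.83, 2.83], [-0.83, 2.19], [0.07, 2.5], [-1.14, 4.28], [0.01, 3], [-2.97, 2.97]. Speed limits (rad/s): [1.89, 1.89, 2.22, 3.14, 3.14, 3.14].

INTERFACE

Orientations are given as a rotation vector (axis times angle).
In Python, from plant import arm, cams, hand_in gives the robot as it stands. The module is installed in compiled form; this text tells all that it offers.
- The arm moves only by the tool jog_arm, never from a script. Its argument "commands" is a list that holds one entry, the list of rows, each a list of 5 numbers: the shift along the tool's x, y, z in cm, then the turn about the tool's z in rad, then the gripper's target within -1 to 1 (shut at 1, half-way at 0, fully open at -1). A call has exactly 5 rows; each row shifts and turns the commanded pose from where the row before left it, along the tool's axes as they then stand; what a row does not reach is not made up. A row lasts 1/12 s, in which the tool goes at most 41.7 mm and 7.16 degrees, less where a joint would pass 70% of its speed; a pose out of reach is approached as far as the arm can. A call is refused whole if a number of a shift passes 4.17 or a number of a turn 0.125, either way. A call with a gripper value outside its range is refused whole. The fingers move at their own pace and stop on an object; "force" is the grip in N (left out, the last holds). Time passes only in rows, so rows that do not move let the fingers close, or fill a call up. It gives the time, the measured TCP pose, the force and the opening at its end, in the units of the state.
- arm.observe(): the state, without advancing time (a new reading comes with each control period).
- cams.read_camera(name): name is "scene" or "side" or "wrist"; returns (picture, depth): 480x640x3 uint8, red, green, blue; 480x640 float32, m along the optical axis (not along the pixel's ray), 0 where there is no reading.
- cams.camera_info(name): a dict with "fx", "fy", "cx", "cy" (pixels), "k1" (the pictures are not rectified: a ray, as slopes to the right and down, at radius r is drawn at 1 + k1 r^2 times it, then the intrinsics apply), "world_to_cam" (4x4, takes a point from world to camera coordinates). Camera axes: x right, y down, z forward; pixel columns grow to the right and rows downward; lengths in m; the calibration is good to about 2 mm. A picture is of the moment at which its call begins: read the wrist's pose just before it. camera_info takes no time and is no camera call; for the wrist camera it gives the pose at the moment of the call.
- hand_in(): hands the job in, once; it reports no verdict.
The state is a dict: "t": time; "q": joint angles; "joint_velocities": joint speeds; "joint_torque": joint torques, N m; "tcp_pos": TCP position; "orientation": TCP orientation; "ft_force": force on the tool from outside, world axes, zero at the start; "moment": the same for the moment, N m; "opening": finger opening in m.
Only numpy, scipy, OpenCV 4.12 (cv2) and the standard library are available. Lean on these libraries where they do the work, as an engineer would, in place of code of your own. Each camera call takes 0.05 s, during which the arm holds its last target.

## Working session

There is one attempt and no reset: what is moved stays moved. The work goes in short steps, Python scripts to look and compute and a tool call to move; the robot and the scene stay as the last step left them, time stands still between calls to the robot, and variables do not carry over. Pictures are saved under pics/ and viewed, and the job is handed in when it is done.

Besides the shell and the picture viewer there is one more tool, called after "Call:" by a JSON object that holds its "fn" and its "kwargs". jog_arm: Moves the arm, as the interface text tells. Its arguments: {"type":"object","properties":{"commands":{"type":"array","items":{"type":"array","items":{"type":"array","items":{"type":"number"}}}},"force":{"type":"number"}},"required":["commands"]}

```bash
mkdir -p pics; cat > h.py <<'E'
import numpy as np, cv2
from plant import arm, cams
def grab(n,tag):
    info=cams.camera_info(n); im,d=cams.read_camera(n)
    cv2.imwrite(f'pics/{tag}.png',im[:,:,::-1]); np.savez(f'{tag}.npz',im=im,d=d,W=info['world_to_cam'],K=[info['fx'],info['fy'],info['cx'],info['cy'],info['k1']])
def ray(f,uv):
    K=f['K'];W=f['W']; A=np.array([[K[0],0,K[2]],[0,K[1],K[3]],[0,0,1]])
    p=cv2.undistortPoints(np.array(uv,float).reshape(-1,1,2),A,np.array([K[4],0,0,0.]))[:,0]
    return p,W
def pts(f,uv):  # by depth
    p,W=ray(f,uv); uv=np.array(uv).reshape(-1,2).astype(int); z=f['d'][uv[:,1],uv[:,0]]
    c=np.c_[p*z[:,None],z]; return (c-W[:3,3])@W[:3,:3]
def plane(f,uv,h):
    p,W=ray(f,uv); d=np.c_[p,np.ones(len(p))]@W[:3,:3]; o=-W[:3,:3].T@W[:3,3]
    return o+d*((h-o[2])/d[:,2])[:,None]
def proj(f,X):
    K=f['K'];W=f['W'];X=np.atleast_2d(X);c=X@W[:3,:3].T+W[:3,3];p=c[:,:2]/c[:,2:]
    r=(p**2).sum(1)[:,None];p=p*(1+K[4]*r);return p*K[:2]+K[2:4]
E
python3 - <<'E'
from h import *
print(arm.observe())
for n in('scene','side','wrist'): grab(n,n+'0')
E
```

```text
{'t': 0.0, 'q': array([ 1.09120486e+00,  1.16529498e-01,  1.44228180e+00,  2.90727959e-06,
        1.58398812e+00, -3.78111615e-02]), 'joint_velocities': array([ 3.27251585e-04,  1.89136549e-04, -6.45218311e-05,  1.32648881e-03,
        5.91120183e-04,  6.24807907e-04]), 'joint_torque': array([-9.79302386e-04, -7.32025838e+01, -6.32445645e+01, -1.61342332e-04,
        6.89577908e-03,  3.15582577e-05]), 'tcp_pos': array([0.28852272, 0.61001996, 0.23052256]), 'orientation': array([ 2.65366980e+00,  1.68042939e+00, -1.64066127e-03]), 'ft_force': array([-0.29425355,  0.9874326 , -0.43022291]), 'moment': array([ 0.04050538, -0.02345243,  0.04652211]), 'opening': 0.08544666516569407}
```

View pics/scene0.png

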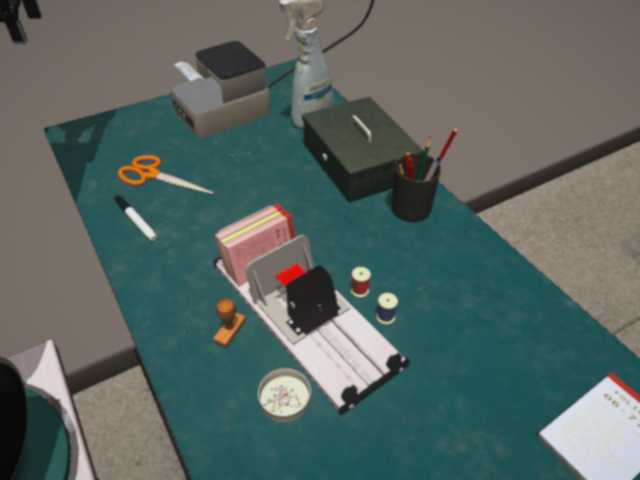

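View pics/side0.png

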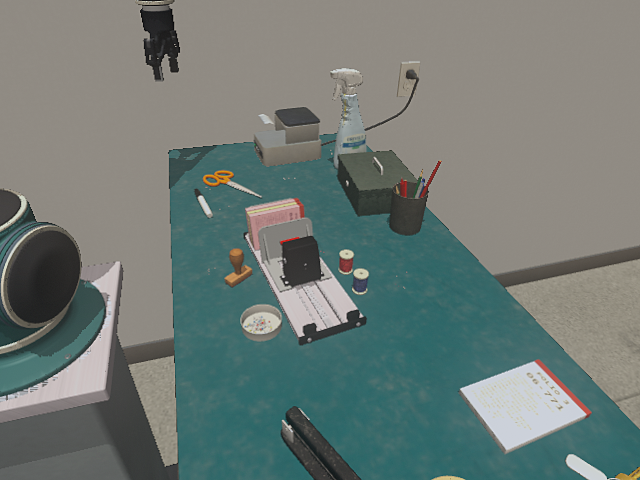

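View pics/wrist0.png

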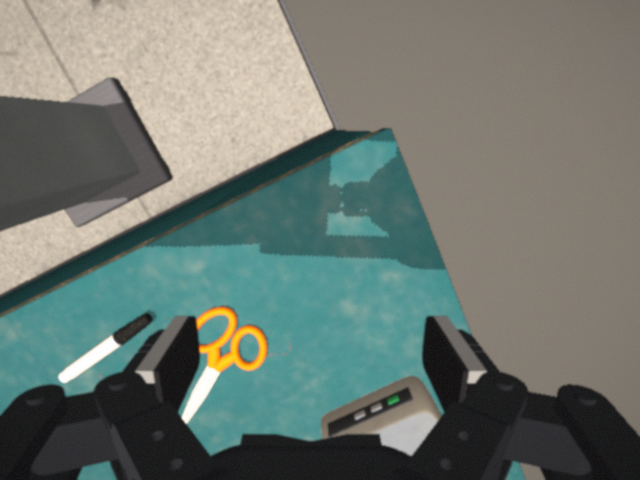

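The pictures show the file in scene at about (310,310), with the red tab at (290,273), the black housing at (312,300) and the stops at (347,395) and (400,363). In the side view the tab is at (292,240) and the housing at (301,260). The wrist camera doesn't see the file yet.

```bash
python3 - <<'E'
from h import *
np.set_printoptions(precision=4,suppress=True)
F={n:np.load(n+'0.npz') for n in('scene','side')}
for n,f in F.items():
    print(n,'cam at',-f['W'][:3,:3].T@f['W'][:3,3])
    im=f['im'].astype(int); v,u=np.mgrid[:480,:640]
    uv=np.c_[u.ravel(),v.ravel()]
    P=pts(f,uv).reshape(480,640,3)
    print(np.median(P[300:340,430:470].reshape(-1,3),0))
    R,G,B=im[...,0],im[...,1],im[...,2]
    m=(R>150)&(G<60)&(B<60); m[:, :270]=0; m[:,320:]=0;m[:225]=0;m[310:]=0
    # tab
    k,l,st,c=cv2.connectedComponentsWithStats(m.astype(np.uint8))
    for i in range(1,k):
        if st[i,4]>15: q=P[l==i]; print('red',st[i],c[i],np.median(q,0),q.min(0),q.max(0))
    dk=(R<60)&(G<60)&(B<60)&(P[...,2]>0.005)&(P[...,2]<0.12)&(P[...,0]>.3)&(f['d']>0)
    dk[:,:200]=0; dk[:230]=0
    k,l,st,c=cv2.connectedComponentsWithStats(dk.astype(np.uint8))
    for i in range(1,k):
        if st[i,4]>30: q=P[l==i]; print('dark',st[i],c[i],np.median(q,0),q.min(0),q.max(0))
    x=(slice(220,440),slice(200,420)); cv2.imwrite(f'pics/{n}_crop.png',cv2.resize(f['im'][x][:,:,::-1],None,fx=2.7,fy=2.7,interpolation=cv2.INTER_CUBIC))
E
```

```text
scene cam at [ 0.2425 -0.4491  0.6991]
[ 0.6719 -0.1099  0.0001]
red [276 264  29  22 303] [289.9934 274.0396] [0.4818 0.0414 0.0641] [0.4627 0.0264 0.0209] [0.5027 0.0622 0.068 ]
dark [ 287  265   52   68 2361] [311.7018 299.219 ] [ 0.4839 -0.0195  0.0711] [ 0.4524 -0.0381  0.0199] [0.5253 0.0618 0.095 ]
dark [339 355  70  60 768] [372.2799 383.75  ] [ 0.5017 -0.1501  0.0178] [ 0.4462 -0.1611  0.0051] [ 0.5679 -0.133   0.0327]
side cam at [ 0.3307 -0.6236  0.5536]
[ 0.7162 -0.1701  0.0002]
red [280 237  19   7  26] [288.4231 239.7308] [0.4801 0.0509 0.0645] [0.4593 0.0119 0.0622] [0.5    0.0544 0.0897]
dark [393 230  26   4  72] [406.0278 231.2778] [0.755  0.0879 0.0092] [0.7345 0.0823 0.005 ] [0.7875 0.1078 0.0175]
dark [ 282  236   42   51 1530] [301.0824 260.8007] [ 0.4867 -0.0207  0.0658] [ 0.452  -0.0368  0.0204] [0.5347 0.0754 0.0939]
dark [299 310  67  35 652] [331.4417 327.4647] [ 0.5043 -0.1484  0.0167] [ 0.4471 -0.1588  0.005 ] [ 0.5678 -0.1164  0.0311]
dark [ 286  406   75   74 1368] [319.6652 453.0614] [ 0.4221 -0.3578  0.0418] [ 0.3907 -0.4011  0.005 ] [ 0.4565 -0.2902  0.0481]
```

```bash
python3 -c "
import cv2;im=cv2.imread('pics/side0.png')[190:350,220:390];cv2.imwrite('pics/side_c2.png',cv2.resize(im,None,fx=3.7,fy=3.7,interpolation=cv2.INTER_CUBIC))"
```

```text
(no output)
```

View pics/side_c2.png

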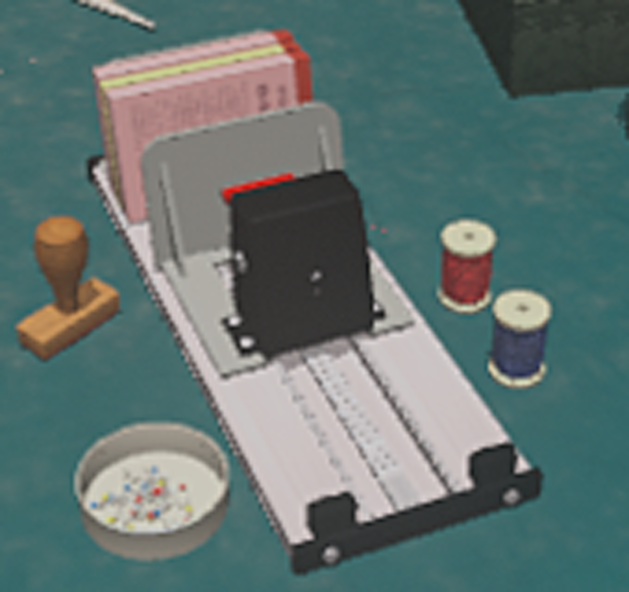

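View pics/scene_crop.png

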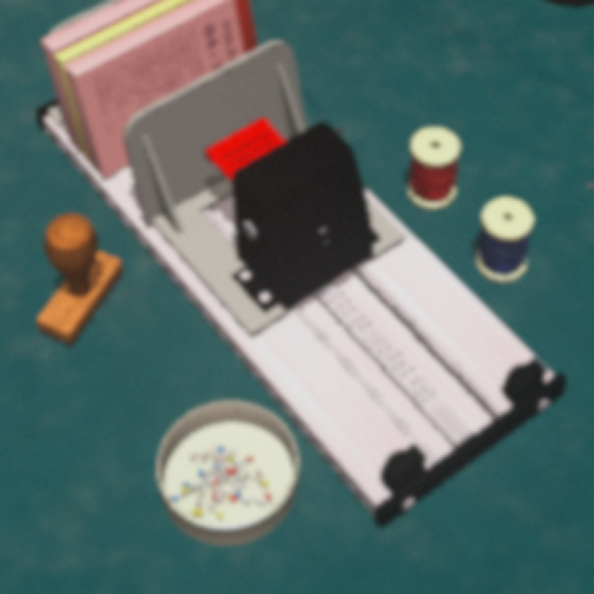

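```bash
python3 - <<'E'
from h import *
from scipy.spatial.transform import Rotation as Ro
np.set_printoptions(precision=4,suppress=True)
s=arm.observe(); print(Ro.from_rotvec(s['orientation']).as_matrix())
for n in('scene','side'):
    f=np.load(n+'0.npz'); im=f['im'].astype(int); v,u=np.mgrid[:480,:640]
    P=pts(f,np.c_[u.ravel(),v.ravel()]).reshape(480,640,3)
    m=(im.min(2)>140)&(P[...,2]>.008)&(P[...,2]<.02)&(f['d']>0); m[:225]=0;m[:,:200]=0;m[:,420:]=0
    k,l,st,c=cv2.connectedComponentsWithStats(m.astype(np.uint8)); 
    m=np.isin(l,[i for i in range(1,k) if st[i,4]>60])
    q=np.float32(P[m][:,:2]*1000); r=cv2.minAreaRect(q); print(n,len(q),np.median(P[m][:,2]),r); print(cv2.boxPoints(r))
    dk=(im.max(2)<60)&(P[...,2]>0.004)&(P[...,2]<0.04)&(P[...,1]<-.1)&(P[...,1]>-.2)&(f['d']>0)
    r=cv2.minAreaRect(np.float32(P[dk][:,:2]*1000)); print('stop',r)
    dk=(im.max(2)<70)&(P[...,2]>0.086)&(P[...,2]<0.096)&(P[...,1]<.05)&(P[...,0]<.56)&(P[...,0]>.44)&(f['d']>0)
    r=cv2.minAreaRect(np.float32(P[dk][:,:2]*1000)); print('housingtop',dk.sum(),r,P[dk].mean(0))
    R,G,B=im[...,0],im[...,1],im[...,2]
    g=(abs(R-G)<15)&(abs(G-B)<15)&(R>80)&(R<170)&(P[...,2]>.03)&(P[...,2]<.1)&(P[...,1]<.12)&(P[...,0]<.6)
    q=P[g&(f['d']>0)]; o=q.mean(0); w=np.linalg.svd(q-o,full_matrices=False)[2][2]; print('plate',len(q),o,w)
E
```

```text
[[ 0.4275  0.904  -0.0004]
 [ 0.904  -0.4275 -0.0008]
 [-0.0009 -0.     -1.    ]]
scene 5611 0.014124583279031029 ((486.7567138671875, 10.376815795898438), (122.17552947998047, 317.6885986328125), 7.244769096374512)
[[ 406.125   160.2493]
 [ 446.1883 -154.903 ]
 [ 567.3884 -139.4957]
 [ 527.3252  175.6567]]
stop ((506.3648376464844, -145.95693969726562), (122.51842498779297, 16.108182907104492), 7.282491207122803)
housingtop 739 ((489.4539794921875, -3.7730579376220703), (62.013702392578125, 29.75151824951172), 9.420674324035645) [ 0.4883 -0.0047  0.0914]
plate 1976 [0.4776 0.0644 0.0623] [ 0.0335  0.3203 -0.9467]
side 2675 0.01350446000174095 ((486.3658752441406, 14.606735229492188), (120.19023895263672, 316.2160339355469), 7.847269535064697)
[[ 405.2466  163.0292]
 [ 448.4205 -150.2256]
 [ 567.4852 -133.8157]
 [ 524.3113  179.4391]]
stop ((507.4999084472656, -144.31179809570312), (123.53691864013672, 27.206981658935547), 13.721755027770996)
housingtop 364 ((488.4567565917969, -2.119077682495117), (60.1448974609375, 29.09296989440918), 8.702816009521484) [ 0.4879 -0.0036  0.0909]
plate 1817 [0.3506 0.0177 0.0604] [ 0.0063  0.0665 -0.9978]
```

```bash
cat >> h.py <<'E'
th=np.deg2rad(7.35); FX=np.array([np.sin(th),-np.cos(th),0]); FY=np.array([np.cos(th),np.sin(th),0])
C=np.array([.4867,.0115,0])
def tofile(P): P=np.asarray(P)-C; return np.stack([P@FX,P@FY,P[...,2]],-1)
def toworld(Q): Q=np.atleast_2d(Q); return C+Q[:,:1]*FX+Q[:,1:2]*FY+Q[:,2:]*[0,0,1]
def cloud(f):
    v,u=np.mgrid[:480,:640]; return tofile(pts(f,np.c_[u.ravel(),v.ravel()])).reshape(480,640,3)
E
python3 - <<'E'
from h import *
np.set_printoptions(precision=4,suppress=True)
i=cams.camera_info('wrist'); W=i['world_to_cam']; print('wristcam',-W[:3,:3].T@W[:3,3], W[:3,:3], i['fx'])
for n in('scene','side'):
    f=np.load(n+'0.npz'); im=f['im'].astype(int);P=cloud(f)
    R,G,B=im[...,0],im[...,1],im[...,2]
    m=(R>130)&(G<70)&(B<70)&(P[...,2]>.05)&(P[...,2]<.075)&(abs(P[...,1])<.03)&(P[...,0]<.05)
    print(n,m.sum(),np.percentile(P[m],[2,10,50,90,98],axis=0))
    m=(im.max(2)<70)&(P[...,2]>.06)&(P[...,2]<.1)&(abs(P[...,1])<.05)&(abs(P[...,0])<.1)
    print('hous',m.sum(),np.percentile(P[m],[1,10,50,90,99],axis=0))
E
```

```text
wristcam [0.2204 0.643  0.3745] [[ 0.4271  0.9042 -0.0014]
 [ 0.8638 -0.4075  0.2964]
 [ 0.2674 -0.1278 -0.9551]] 387.1575675458377
scene 311 [[-0.0406 -0.0187  0.0618]
 [-0.0386 -0.0167  0.0626]
 [-0.0302 -0.0006  0.0641]
 [-0.0218  0.0153  0.0657]
 [-0.0193  0.0187  0.0666]]
hous 1489 [[ 0.0015 -0.0293  0.061 ]
 [ 0.0069 -0.0281  0.0662]
 [ 0.0261 -0.0034  0.0858]
 [ 0.036   0.0236  0.0929]
 [ 0.0385  0.03    0.0942]]
side 29 [[-0.0428 -0.0183  0.0624]
 [-0.0415 -0.0172  0.063 ]
 [-0.0403  0.0014  0.0644]
 [-0.0387  0.0158  0.0655]
 [-0.0376  0.0182  0.0659]]
hous 868 [[ 0.0003 -0.0298  0.0609]
 [ 0.0075 -0.0272  0.0652]
 [ 0.0263 -0.0025  0.0824]
 [ 0.0344  0.0234  0.0921]
 [ 0.037   0.0297  0.0934]]
```

Call:
{"fn": "jog_arm", "kwargs": {"commands": [[[-1.5,1.4,0,0,1],[-2.9,2.8,0,0,1],[-2.9,2.8,0,0,1],[-2.9,2.8,0,0,1],[-2.9,2.8,0,0,1]]], "force": 40}}

```text
t: 0.57
tcp_pos: [0.3465, 0.4362, 0.2309]
orientation: [2.654, 1.681, -0.001]
ft_force: [-0.2, -0.6, 1.0]
opening: 0.0256
```

Call:
{"fn": "jog_arm", "kwargs": {"commands": [[[-2.9,2.8,0,0,1],[-2.9,2.8,0,0,1],[-2.9,2.8,0,0,1],[-2.9,2.8,0,0,1],[-2.9,2.8,0,0,1]]]}}

```text
t: 0.98
tcp_pos: [0.411, 0.2451, 0.2312]
orientation: [2.654, 1.681, 0.0]
ft_force: [1.3, -0.5, -0.4]
opening: -0.0
```

Call:
{"fn": "jog_arm", "kwargs": {"commands": [[[-2.9,2.8,0,0,1],[-2.9,2.8,0,0,1],[-2.9,2.8,0,0,1],[-2.9,2.8,0,0,1],[-1.5,1.4,0,0,1]]]}}

```text
t: 1.4
tcp_pos: [0.4695, 0.0712, 0.2313]
orientation: [2.655, 1.678, -0.0]
ft_force: [0.2, 0.7, -0.7]
opening: 0.0
```

Call:
{"fn": "jog_arm", "kwargs": {"commands": [[[0,0,0,0.12,1],[0,0,0,0.12,1],[0,0,0,0.12,1],[0,0,0,0.12,1],[0,0,0,0.12,1]]]}}

```text
t: 1.82
tcp_pos: [0.4689, 0.0745, 0.2311]
orientation: [-3.035, -0.812, 0.001]
ft_force: [-0.1, -0.4, -0.1]
opening: 0.0003
```

Call:
{"fn": "jog_arm", "kwargs": {"commands": [[[0,0,0,0.12,1],[0,0,0,0.12,1],[0,0,0,0.12,1],[0,0,0,0.04,1],[0,0,0,0,1]]]}}

```text
t: 2.23
tcp_pos: [0.4689, 0.0747, 0.2312]
orientation: [-3.135, -0.199, 0.0]
ft_force: [0.1, -0.2, 0.3]
opening: -0.0001
```

```bash
cat >> h.py <<'E'
from scipy.spatial.transform import Rotation as Ro
np.set_printoptions(precision=4,suppress=True)
def st():
    s=arm.observe(); M=Ro.from_rotvec(s['orientation']).as_matrix()
    print('t',s['t'],'file',tofile(s['tcp_pos']),'F(file)',[s['ft_force']@FX,s['ft_force']@FY,s['ft_force'][2]],'yawerr',np.arctan2(M[:3,1]@FY,M[:3,1]@FX),'z',M[:,2],'open',s['opening'])
    return s
E
python3 - <<'E'
from h import *
st(); grab('wrist','wrist1')
E
```

```text
t 2.2333 file [-0.0649 -0.0096  0.2312] F(file) [np.float64(0.1767293724424966), np.float64(0.11478342580357344), np.float64(0.34851659900496984)] yawerr -0.0014264655929362192 z [-0.0002 -0.     -1.    ] open -0.00012002803713813893
```

View pics/wrist1.png

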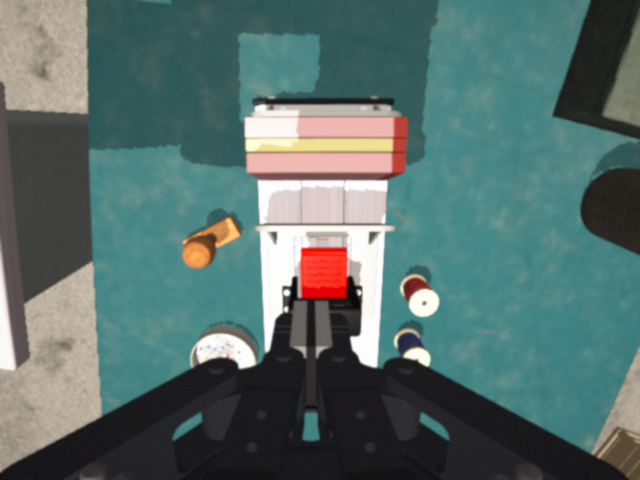

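The wrist view shows the red tab at about (323,273), the file's grey plate above it at row 228, and the housing front at row 300, partly hidden by the shut fingers.

```bash
python3 - <<'E'
from h import *
f=np.load('wrist1.npz'); im=f['im'].astype(int);P=cloud(f);R,G,B=im[...,0],im[...,1],im[...,2]
m=(R>150)&(G<70)&(B<70);m[:, :290]=0;m[:,360:]=0;m[:240]=0;m[310:]=0
ys,xs=np.nonzero(m);q=P[m]
print(xs.min(),xs.max(),ys.min(),ys.max(),'depth',np.percentile(q,[2,50,98],axis=0))
for n in ('tip','base'):
    r=ys.min() if n=='tip' else ys.max()
    print(n,tofile(plane(f,[[xs[ys==r].mean(),r]],.067)))
print('lat',tofile(plane(f,[[xs[(ys>260)&(ys<280)].mean(),270]],.066)))
# z vs x profile of tab
for a in range(-50,8,4):
    s=q[(q[:,0]*1000>a)&(q[:,0]*1000<a+4)]
    if len(s)>5: print(a,np.median(s[:,2]),len(s))
d=(im.max(2)<60)&(P[...,2]>.06)&(P[...,2]<.11)&(abs(P[...,1])<.045); q=P[d]; print('dark',len(q),np.percentile(q,[1,10,50,90,99],axis=0))
# plate top edge & extrusion sides
w=(im.min(2)>130)&(abs(P[...,2]-.014)<.006); q=P[w&(abs(P[...,1])<.09)&(P[...,0]>-.15)]; print('ext',np.percentile(q,[1,50,99],axis=0))
for x in (-.1,-.075,-.02):
    s=q[abs(q[:,0]-x)<.01]; print(x,len(s),np.percentile(s[:,1],[1,99]) if len(s) else 0)
w=(P[...,2]>.08)&(abs(P[...,1])<.06)&(P[...,0]<-.03)&(P[...,0]>-.09)&(P[...,2]<.1); q=P[w]; print('plate top',len(q),np.percentile(q,[2,50,98],axis=0))
c=cv2.resize(f['im'][200:420,220:430][:,:,::-1],None,fx=2.7,fy=2.7,interpolation=cv2.INTER_CUBIC); cv2.imwrite('pics/w1c.png',c)
E
```

```text
302 347 248 297 depth [[-0.0439 -0.0166  0.0632]
 [-0.0217  0.0023  0.065 ]
 [ 0.0003  0.0199  0.067 ]]
tip [[-0.045   0.0039  0.067 ]]
base [[-0.0005  0.0014  0.067 ]]
lat [[-0.0251  0.0024  0.066 ]]
-46 0.06519914211582555 151
-42 0.06598702169234519 194
-38 0.06541173122476172 143
-34 0.0655347092632752 186
-30 0.06527534889338525 182
-26 0.06519757032409201 182
-22 0.06532999401514929 179
-18 0.06485440055123315 204
-14 0.06468422442726626 179
-10 0.06436428187256601 180
-6 0.06434978307578652 193
-2 0.06407496384520489 146
dark 872 [[-0.0042 -0.0275  0.0613]
 [-0.0036 -0.0238  0.0751]
 [-0.0024  0.0212  0.0903]
 [ 0.0131  0.0287  0.094 ]
 [ 0.02    0.0309  0.0948]]
ext [[-0.0938 -0.0584  0.0081]
 [-0.0565  0.0216  0.0152]
 [ 0.0975  0.0613  0.0199]]
-0.1 437 [-0.0581  0.0608]
-0.075 1901 [-0.0575  0.0605]
-0.02 551 [-0.0581  0.0614]
plate top 834 [[-0.0696 -0.0499  0.0813]
 [-0.0681  0.0016  0.0891]
 [-0.066   0.0531  0.0908]]
```

View pics/w1c.png

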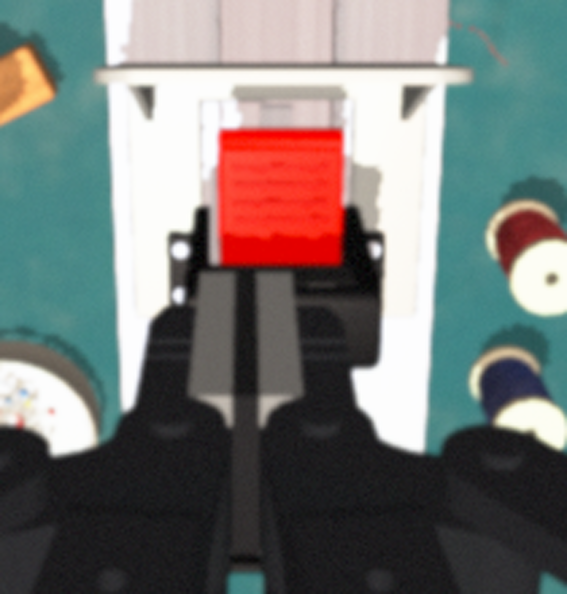

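Call:
{"fn": "jog_arm", "kwargs": {"commands": [[[0.5,2.2,0,0,1],[0.6,2.3,0,0,1],[0,0,2.5,0,1],[0,0,3.0,0,1],[0,0,2.5,0,1]]]}}

```text
t: 2.7
tcp_pos: [0.4855, 0.0311, 0.1498]
orientation: [3.135, 0.205, -0.0]
ft_force: [0.7, -0.0, -1.1]
opening: 0.0
```

Call:
{"fn": "jog_arm", "kwargs": {"commands": [[[0,0,1.5,0,1],[0,0,1.0,0,1],[0,0,0,0,1],[0,0,0,0,1],[0,0,0,0,1]]]}}

```text
t: 3.12
tcp_pos: [0.4862, 0.0315, 0.1277]
orientation: [3.135, 0.204, 0.003]
ft_force: [-0.6, -0.2, -0.3]
opening: 0.0
```

```bash
python3 - <<'E'
from h import *
st(); grab('wrist','wrist2'); grab('side','side2')
im=cv2.imread('pics/side2.png')[120:350,200:410];cv2.imwrite('pics/side2c.png',cv2.resize(im,None,fx=2.6,fy=2.6,interpolation=cv2.INTER_CUBIC))
E
```

```text
t 3.1167 file [-0.0199  0.0021  0.1277] F(file) [np.float64(0.12683428774597388), np.float64(-0.63958738602153), np.float64(-0.27040419435563245)] yawerr 0.001377238043061541 z [ 0.0016  0.     -1.    ] open 1.3040929899155177e-05
```

View pics/wrist2.png

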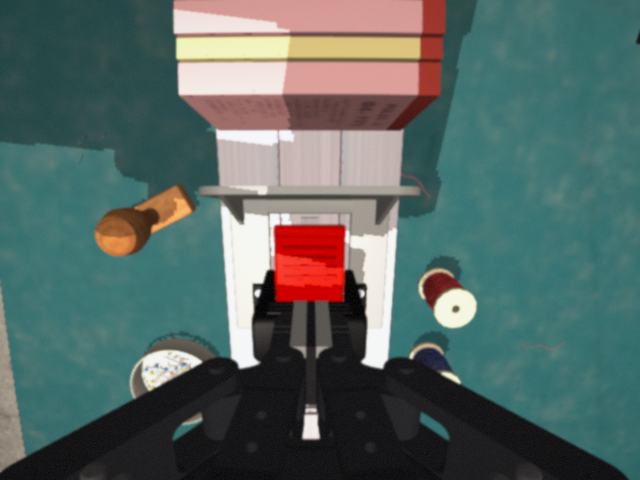

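View pics/side2c.png

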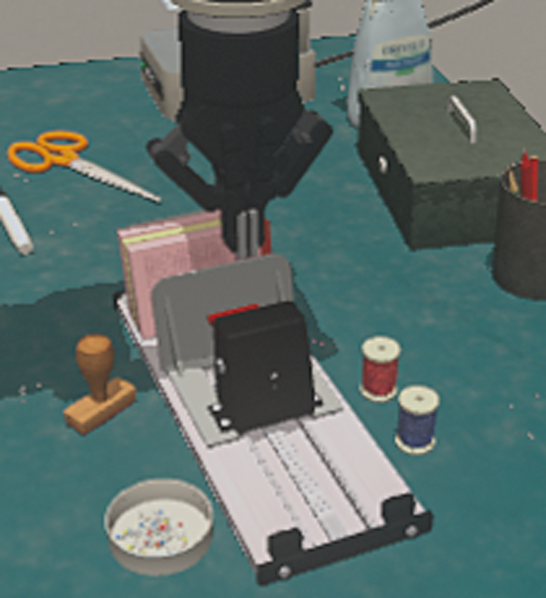

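```bash
python3 - <<'E'
from h import *
f=np.load('wrist2.npz'); im=f['im'].astype(int);P=cloud(f);R,G,B=im[...,0],im[...,1],im[...,2]
m=(R>130)&(G<70)&(B<70);m[:, :260]=0;m[:,360:]=0;m[:215]=0;m[310:]=0
q=P[m]; print('red',np.percentile(q,[1,50,99],axis=0))
d=(im.max(2)<60)&(P[...,2]>.06)&(P[...,2]<.1)&(abs(P[...,1])<.045)&(P[...,0]>-.02); q=P[d]; print('dark',len(q),np.percentile(q,[1,10,50,90,99],axis=0))
s=q[(q[:,2]>.072)&(q[:,2]<.088)]; print('face',len(s),np.percentile(s[:,0],[5,25,50,75]))
t=(P[...,2]>.115)&(P[...,2]<.16)&(abs(P[...,1])<.04)&(f['d']>0); q=P[t]; print('finger',len(q),q[:,2].min())
for a in range(120,160,5):
    s=q[(q[:,2]*1000>a)&(q[:,2]*1000<a+5)]
    if len(s)>5: print(a,len(s),np.percentile(s[:,0],[2,50,98]),np.percentile(s[:,1],[2,98]))
E
```

```text
red [[-0.0444 -0.0174  0.0628]
 [-0.0228  0.002   0.065 ]
 [ 0.0007  0.0208  0.0673]]
dark 2168 [[-0.0043 -0.0273  0.0617]
 [-0.0036 -0.0252  0.0744]
 [-0.0023  0.0146  0.0902]
 [ 0.0138  0.029   0.0941]
 [ 0.0196  0.0308  0.0948]]
face 771 [-0.0041 -0.0036 -0.0032 -0.0029]
finger 2535 0.1323871791236872
130 79 [-0.0318 -0.0312 -0.0268] [-0.0041  0.0114]
135 369 [-0.0319 -0.031  -0.0268] [-0.0098  0.0147]
140 440 [-0.0318 -0.0278 -0.0267] [-0.0107  0.0153]
145 504 [-0.0319 -0.0279 -0.0266] [-0.0109  0.0154]
150 551 [-0.0318 -0.0303 -0.0267] [-0.0108  0.0154]
155 592 [-0.0319 -0.0307 -0.0266] [-0.0108  0.0154]
```

Call:
{"fn": "jog_arm", "kwargs": {"commands": [[[0,0,1.5,0,1],[0,0,2.0,0,1],[0,0,1.5,0,1],[0,0,0.5,0,1],[0,0,0,0,1]]]}}

```text
t: 3.63
tcp_pos: [0.4854, 0.0315, 0.0708]
orientation: [-3.135, -0.203, 0.002]
ft_force: [0.5, 0.9, 0.8]
opening: 0.0002
```

Call:
{"fn": "jog_arm", "kwargs": {"commands": [[[0,0,0.2,0,1],[0,0,0.2,0,1],[0,0,0.1,0,1],[0,0,0.1,0,1],[0,0,0,0,1]]]}}

```text
t: 4.05
tcp_pos: [0.4858, 0.0315, 0.0655]
orientation: [3.135, 0.203, 0.001]
ft_force: [0.1, 0.3, 0.4]
opening: 0.0001
```

Call:
{"fn": "jog_arm", "kwargs": {"commands": [[[0,0,0.1,0,1],[0,0,0.1,0,1],[0,0,0,0,1],[0,0,0,0,1],[0,0,0,0,1]]]}}

```text
t: 4.47
tcp_pos: [0.4858, 0.0315, 0.0635]
orientation: [-3.135, -0.203, -0.0]
ft_force: [0.0, -0.4, 1.2]
opening: -0.0
```

Call:
{"fn": "jog_arm", "kwargs": {"commands": [[[0,0,0.1,0,1],[0,0,0.1,0,1],[0,0,0,0,1],[0,0,0,0,1],[0,0,0,0,1]]]}}

```text
t: 4.88
tcp_pos: [0.4858, 0.0315, 0.0615]
orientation: [-3.135, -0.203, -0.001]
ft_force: [0.5, 0.1, 4.7]
opening: -0.0
```

Call:
{"fn": "jog_arm", "kwargs": {"commands": [[[0,0,0.1,0,1],[0,0,0.1,0,1],[0,0,0,0,1],[0,0,0,0,1],[0,0,0,0,1]]]}}

```text
t: 5.3
tcp_pos: [0.4858, 0.0315, 0.0594]
orientation: [-3.135, -0.202, -0.0]
ft_force: [0.5, 1.5, 5.7]
opening: -0.0
```

Call:
{"fn": "jog_arm", "kwargs": {"commands": [[[0,0,0.1,0,1],[0,0,0,0,1],[0,0,0,0,1],[0,0,0,0,1],[0,0,0,0,1]]]}}

```text
t: 5.72
tcp_pos: [0.4858, 0.0314, 0.0585]
orientation: [3.135, 0.202, 0.001]
ft_force: [-0.8, 1.1, 7.1]
opening: 0.0001
```

```bash
python3 - <<'E'
from h import *
st(); grab('wrist','wrist3')
f=np.load('wrist3.npz'); im=f['im'].astype(int);P=cloud(f);R,G,B=im[...,0],im[...,1],im[...,2]
m=(R>100)&(G<70)&(B<70)&(abs(P[...,1])<.025)&(P[...,0]<0.01)&(P[...,0]>-.06)
q=P[m];print(len(q))
for a in range(-50,8,4):
    s=q[(q[:,0]*1000>a)&(q[:,0]*1000<a+4)]
    if len(s)>5: print(a,np.median(s[:,2]),len(s))
E
```

```text
t 5.7167 file [-0.0199  0.0017  0.0585] F(file) [np.float64(-1.2382818342222337), np.float64(-0.6280365824211563), np.float64(7.130847166896795)] yawerr 0.0007200477329067248 z [ 0.0004 -0.     -1.    ] open 0.00014547929819842703
5265
-46 0.055191431316577194 642
-42 0.05672211025207183 904
-38 0.05672075124981888 909
-34 0.05760005145023651 935
-30 0.05796447932095322 823
-26 0.0584427683113469 430
-22 0.05881775170898311 211
-18 0.05937386499570434 174
-14 0.059897240479632824 129
-10 0.060305490026786965 90
-6 0.059936044138811886 7
2 0.03053427053278312 9
```

View pics/wrist3.png

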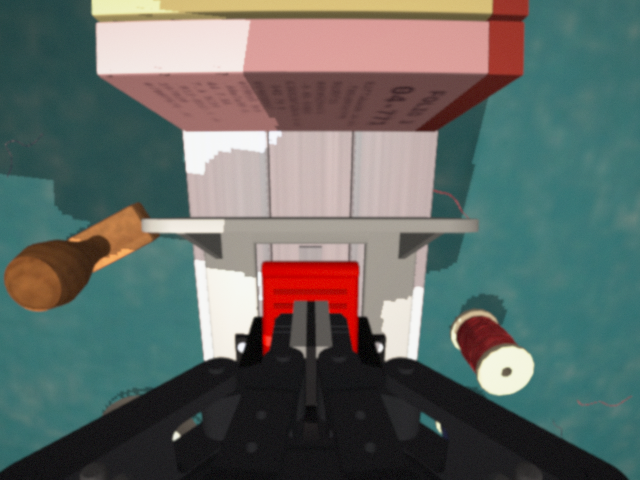

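Call:
{"fn": "jog_arm", "kwargs": {"commands": [[[0,0,0.05,0,1],[0,0.1,0,0,1],[0,0.15,0,0,1],[0,0.15,0,0,1],[0,0,0,0,1]]]}}

```text
t: 6.18
tcp_pos: [0.4864, 0.0273, 0.0584]
orientation: [3.135, 0.202, 0.001]
ft_force: [-2.3, -0.2, 10.7]
opening: -0.0
```

```bash
cat > tab.py <<'E'
from h import *
import sys
n=sys.argv[1]
st(); grab('wrist',n)
f=np.load(n+'.npz'); im=f['im'].astype(int);P=cloud(f);R,G,B=im[...,0],im[...,1],im[...,2]
x0=tofile(arm.observe()['tcp_pos'])[0]
m=(R>100)&(G<70)&(B<70)&(abs(P[...,1])<.025)&(P[...,0]<x0+.03)&(P[...,0]>x0-.04)&(P[...,2]>.045)&(P[...,2]<.075)
q=P[m];print(len(q),'tip x',np.percentile(q[:,0],1))
c=np.polyfit(q[:,0],q[:,2],1);print('slope',c[0],'tilt~',c[0]+.045,'z at tcp',np.polyval(c,x0))
E
python3 tab.py wrist4
```

```text
t 6.1833 file [-0.0157  0.0017  0.0584] F(file) [np.float64(-0.08435542755615598), np.float64(-2.3272819563298963), np.float64(10.717594363438563)] yawerr 0.0005878921056727126 z [ 0.0006 -0.0002 -1.    ] open -4.0436095839023645e-05
5192 tip x -0.03952898703442271
slope 0.14436696431057486 tilt~ 0.18936696431057487 z at tcp 0.0591440177936096
```

Call:
{"fn": "jog_arm", "kwargs": {"commands": [[[0,0,0.05,0,1],[0,0.1,0.03,0,1],[0,0.2,0,0,1],[0,0.3,0,0,1],[0,0.3,0,0,1]]]}}

```text
t: 6.65
tcp_pos: [0.4877, 0.0184, 0.0582]
orientation: [3.135, 0.203, 0.001]
ft_force: [-5.3, 1.0, 18.0]
opening: 0.0003
```

```bash
python3 tab.py wrist5
```

```text
t 6.65 file [-0.0068  0.0019  0.0582] F(file) [np.float64(-1.6431950953766887), np.float64(-5.1120711250902655), np.float64(17.9698688699771)] yawerr 0.0008783498066113369 z [ 0.001  -0.0002 -1.    ] open 0.00027824971879597554
5190 tip x -0.03071348406439032
slope 0.14810435681346326 tilt~ 0.19310435681346327 z at tcp 0.059113659843990515
```

View pics/wrist5.png

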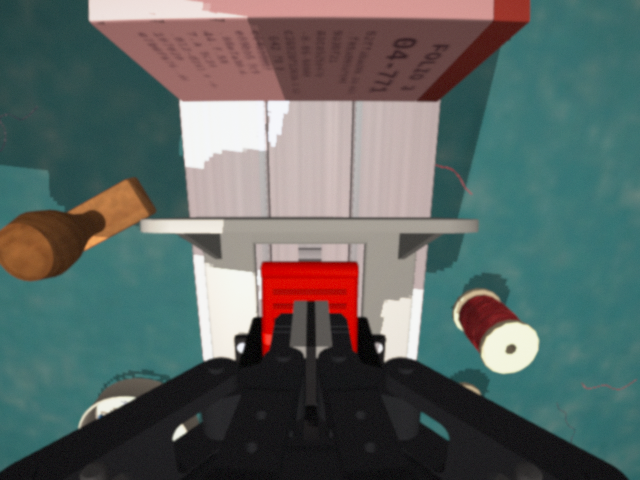

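Call:
{"fn": "jog_arm", "kwargs": {"commands": [[[0,0.3,-0.04,0,1],[0,0.6,0,0,1],[0,0.7,0,0,1],[0,0.7,0,0,1],[0,0.7,0,0,1]]]}}

```text
t: 7.12
tcp_pos: [0.4915, -0.0115, 0.0583]
orientation: [3.135, 0.203, 0.001]
ft_force: [-3.4, 1.3, 15.0]
opening: 0.0
```

```bash
python3 tab.py wrist6
```

```text
t 7.1167 file [0.0235 0.0018 0.0583] F(file) [np.float64(-1.702004059451789), np.float64(-3.187335769854966), np.float64(14.998429605323288)] yawerr 0.0007883290008901839 z [ 0.0008 -0.0001 -1.    ] open 2.840110519683684e-05
5237 tip x -0.000505396805754946
slope 0.14637669950475762 tilt~ 0.1913766995047576 z at tcp 0.05926198009691078
```

Call:
{"fn": "jog_arm", "kwargs": {"commands": [[[0,0.8,0,0,1],[0,0.9,0,0,1],[0,0.9,0,0,1],[0,0.8,0,0,1],[0,0.6,0,0,1]]]}}

```text
t: 7.58
tcp_pos: [0.4967, -0.0515, 0.0582]
orientation: [3.135, 0.202, 0.001]
ft_force: [-3.3, 1.6, 13.9]
opening: -0.0002
```

Call:
{"fn": "jog_arm", "kwargs": {"commands": [[[0,0.4,0,0,1],[0,0.4,0,0,1],[0,0.3,0,0,1],[0,0.2,0,0,1],[0,0.1,0,0,1]]]}}

```text
t: 8.0
tcp_pos: [0.4985, -0.0652, 0.0582]
orientation: [3.135, 0.202, 0.001]
ft_force: [-3.1, 1.5, 14.1]
opening: -0.0001
```

```bash
python3 tab.py wrist7; python3 - <<'E'
from h import *
grab('side','side7')
im=cv2.imread('pics/side7.png')[120:350,200:410];cv2.imwrite('pics/side7c.png',cv2.resize(im,None,fx=2.6,fy=2.6,interpolation=cv2.INTER_CUBIC))
E
```

```text
t 8.0 file [0.0775 0.0018 0.0582] F(file) [np.float64(-1.919036257480992), np.float64(-2.903047223502328), np.float64(14.085498105023909)] yawerr 0.00046212274772441556 z [ 0.0007 -0.0004 -1.    ] open -0.00010214370231509398
5203 tip x 0.053661378300692356
slope 0.14503627701724245 tilt~ 0.19003627701724246 z at tcp 0.05912230462026075
```

View pics/side7c.png

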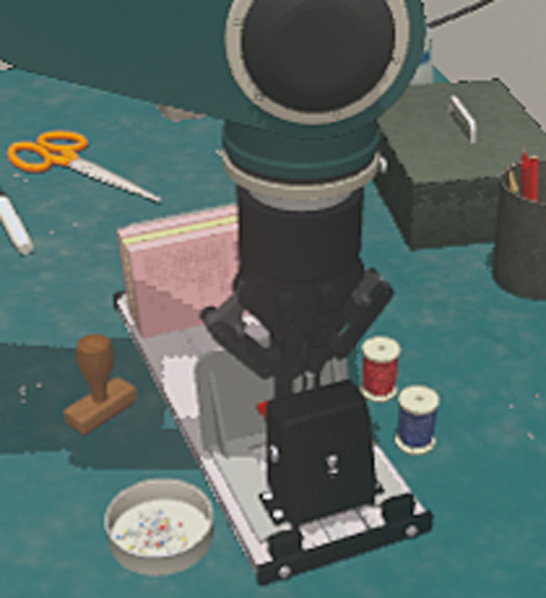

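Call:
{"fn": "jog_arm", "kwargs": {"commands": [[[0,0.3,0,0,1],[0,0.3,0,0,1],[0,0.2,0,0,1],[0,0.2,0,0,1],[0,0,0,0,1]]]}}

```text
t: 8.52
tcp_pos: [0.4998, -0.074, 0.0584]
orientation: [-3.133, -0.202, -0.001]
ft_force: [-3.6, 9.7, 15.5]
opening: -0.0001
```

```bash
python3 tab.py wrist8
```

```text
t 8.5167 file [0.0865 0.002  0.0584] F(file) [np.float64(-10.124386254650382), np.float64(-2.3053622285777378), np.float64(15.509820397107461)] yawerr 0.0006486728160556042 z [ 0.0007  0.0019 -1.    ] open -0.00010201353012152554
5570 tip x 0.06102807619672572
slope 0.14801569636417 tilt~ 0.19301569636417 z at tcp 0.05927119738856464
```

Call:
{"fn": "jog_arm", "kwargs": {"commands": [[[0,0.1,-0.02,0,1],[0,0.1,-0.02,0,1],[0,0.1,-0.02,0,1],[0,0.1,-0.02,0,1],[0,0,0,0,1]]]}}

```text
t: 8.98
tcp_pos: [0.5003, -0.0778, 0.059]
orientation: [-3.133, -0.203, -0.002]
ft_force: [-2.1, 11.1, 13.9]
opening: -0.0003
```

```bash
python3 tab.py wrist9; python3 - <<'E'
from h import *
grab('side','side9')
im=cv2.imread('pics/side9.png')[220:350,260:410];cv2.imwrite('pics/side9c.png',cv2.resize(im,None,fx=4,fy=4,interpolation=cv2.INTER_CUBIC))
E
```

```text
t 8.9833 file [0.0903 0.0021 0.059 ] F(file) [np.float64(-11.259355542749525), np.float64(-0.6411403025051065), np.float64(13.865501938717022)] yawerr 0.0008756404888137098 z [ 0.0009  0.0019 -1.    ] open -0.000321412978256851
6508 tip x 0.061040434059064605
slope 0.14664574196952657 tilt~ 0.19164574196952655 z at tcp 0.059946948895224055
```

View pics/side9c.png

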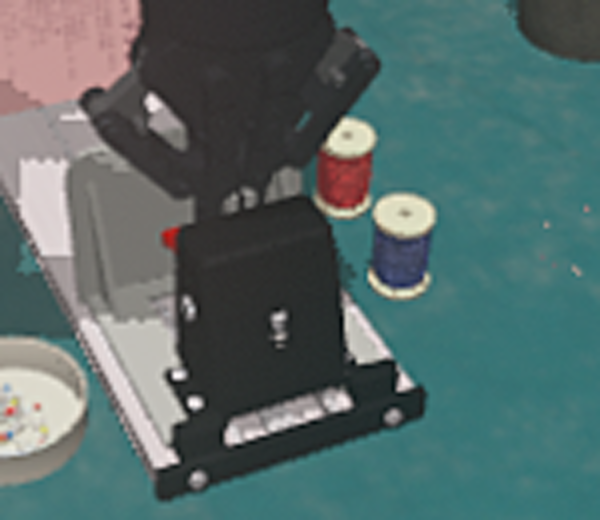

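Call:
{"fn": "jog_arm", "kwargs": {"commands": [[[0,0,-0.2,0,1],[0,0,-0.3,0,1],[0,0,-0.3,0,1],[0,0,-0.5,0,1],[0,0,-0.8,0,1]]]}}

```text
t: 9.5
tcp_pos: [0.4993, -0.0787, 0.0787]
orientation: [-3.135, -0.202, 0.003]
ft_force: [0.1, 0.3, 0.3]
opening: 0.0002
```

Call:
{"fn": "jog_arm", "kwargs": {"commands": [[[0,0,-1.5,0,1],[0,0,-2.5,0,1],[0,0,-3.0,0,1],[0,0,-3.0,0,1],[0,0,-2.0,0,1]]]}}

```text
t: 9.92
tcp_pos: [0.5, -0.0788, 0.2025]
orientation: [3.134, 0.202, 0.003]
ft_force: [0.3, 1.1, 0.5]
opening: -0.0001
```

Call:
{"fn": "jog_arm", "kwargs": {"commands": [[[0,-3,-1,0,1],[0,-4,0,0,1],[0,-3,0,0,1],[0,-1,0,0,1],[0,0,0,0,1]]]}}

```text
t: 10.33
tcp_pos: [0.4853, 0.0322, 0.2096]
orientation: [-3.135, -0.207, -0.0]
ft_force: [0.2, -0.4, 0.4]
opening: 0.0003
```

```bash
python3 - <<'E'
from h import *
st()
for n in('wrist','side','scene'): grab(n,n+'10')
im=cv2.imread('pics/side10.png')[190:350,220:390];cv2.imwrite('pics/side10c.png',cv2.resize(im,None,fx=3.5,fy=3.5,interpolation=cv2.INTER_CUBIC))
for n in('wrist','scene'):
    f=np.load(n+'10.npz'); im=f['im'].astype(int);P=cloud(f);R,G,B=im[...,0],im[...,1],im[...,2]
    m=(R>120)&(G<70)&(B<70)&(abs(P[...,1])<.025)&(P[...,0]<.12)&(P[...,0]>.02)&(P[...,2]>.045)&(P[...,2]<.075)
    q=P[m];print(n,len(q),np.percentile(q,[1,50,99],axis=0)); c=np.polyfit(q[:,0],q[:,2],1);print('slope',c)
a=np.load('scene0.npz')['im'].astype(int);b=np.load('scene10.npz')['im'].astype(int)
d=(abs(a-b).max(2)>40).astype(np.uint8); cv2.imwrite('pics/diff.png',d*255)
E
```

```text
t 10.3333 file [-0.0207  0.0013  0.2096] F(file) [np.float64(0.39170698184929414), np.float64(0.14458362253159449), np.float64(0.3909559347656389)] yawerr 0.0033059382262499684 z [ 0.      0.0001 -1.    ] open 0.00029749951641949626Traceback (most recent call last):
  File "<stdin>", line 8, in <module>
    return _quantile_unchecked(
        a, q, axis, out, overwrite_input, method, keepdims, weights)
    return _ureduce(a,
                    func=_quantile_ureduce_func,
    ...<5 lines>...
                    overwrite_input=overwrite_input,
                    method=method)
    r = func(a, **kwargs)
    result = _quantile(arr,
                       quantiles=q,
    ...<2 lines>...
                       out=out,
                       weights=wgt)
    slices_having_nans = np.isnan(arr[-1, ...])
                                  ~~~^^^^^^^^^
IndexError: index -1 is out of bounds for axis 0 with size 0
```

View pics/side10c.png

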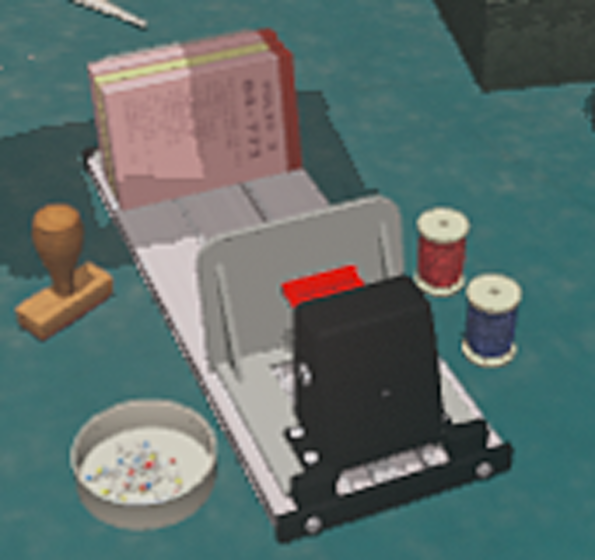

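View pics/wrist10.png

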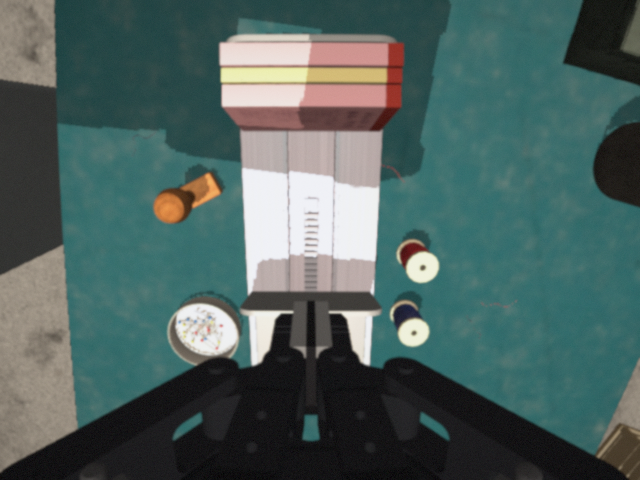

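The side view shows the divider back against the two stops, with the tab raised at (322,287). The pads, spools, stamp and tin look unmoved. Next I check the numbers from the scene and side cameras.

```bash
python3 - <<'E'
from h import *
for n in('scene','side'):
    f0=np.load(n+'0.npz');f=np.load(n+'10.npz')
    for nm,g,lo in(('before',f0,-.06),('after',f,.03)):
        im=g['im'].astype(int);P=cloud(g);R,G,B=im[...,0],im[...,1],im[...,2]
        m=(R>120)&(G<70)&(B<70)&(abs(P[...,1])<.025)&(P[...,0]<lo+.09)&(P[...,0]>lo)&(P[...,2]>.045)&(P[...,2]<.075)
        q=P[m];print(n,nm,len(q)); 
        if len(q)>5: print(np.percentile(q,[2,50,98],axis=0),'slope',np.polyfit(q[:,0],q[:,2],1)[0])
        dk=(im.max(2)<70)&(P[...,2]>0.086)&(P[...,2]<0.096)&(abs(P[...,1])<.04)&(P[...,0]>-.02)&(P[...,0]<.16)
        print(' housing top x',np.percentile(P[dk][:,0],[2,50,98]))
    d=cv2.absdiff(f0['im'],f['im']).max(2)
    for nm,p in(('red spool',[-.03,.09]),):pass
    # item patches: phase shift
    for nm,(x0,y0,x1,y1) in ({'stamp':(210,292,250,350),'tin':(252,365,318,425),'spR':(345,262,375,300),'spB':(372,290,402,326),'pads':(214,203,240,280)} if n=='scene' else {'stamp':(220,245,255,290),'tin':(236,300,286,345),'spR':(334,246,358,278),'spB':(348,266,372,296),'pads':(243,198,305,222)}).items():
        T=f0['im'][y0:y1,x0:x1]; S=f['im'][y0-8:y1+8,x0-8:x1+8]
        r=cv2.matchTemplate(S,T,cv2.TM_CCOEFF_NORMED); _,v,_,l=cv2.minMaxLoc(r); print(' ',nm,round(v,3),(l[0]-8,l[1]-8))
E
```

```text
scene before 318
[[-0.0417 -0.0187  0.0599]
 [-0.0304 -0.0006  0.0641]
 [-0.0192  0.0187  0.0666]] slope 0.13824694108855048
 housing top x [0.002  0.0171 0.0283]
scene after 512
[[ 0.065  -0.0187  0.0655]
 [ 0.0782 -0.0005  0.0685]
 [ 0.0911  0.0193  0.0722]] slope -0.13799239686302398
 housing top x [0.107  0.1212 0.1331]
  stamp 0.927 (0, 0)
  tin 0.996 (0, 0)
  spR 0.952 (0, 0)
  spB 0.978 (0, 0)
  pads 0.988 (0, 0)
side before 29
[[-0.0428 -0.0183  0.0624]
 [-0.0403  0.0014  0.0644]
 [-0.0376  0.0182  0.0659]] slope 0.13244217226330113
 housing top x [0.     0.0165 0.0265]
side after 135
[[ 0.063  -0.0184  0.0667]
 [ 0.0696 -0.0008  0.0689]
 [ 0.0771  0.0185  0.0712]] slope -0.1121886382064903
 housing top x [0.1048 0.1206 0.1312]
  stamp 0.917 (0, 0)
  tin 0.998 (0, 0)
  spR 0.944 (0, 0)
  spB 0.999 (0, 0)
  pads 0.862 (0, 0)
```

```bash
python3 -c "
from plant import hand_in; print(hand_in())"
```

```text
the job is handed in; nothing more can be done
None
```

The divider is open against its end stop, the red tab has sprung back up, and the job is handed in; the clock stood at about 10.5 s. I pressed the tab down with the shut fingertips and pushed the divider back about 105 mm with the tab held down. I then lifted straight off and moved the arm clear.

**End stop:** with about 11 N of push, the tab tip stayed at 61.0 mm along the file while the finger moved on 4 mm. The side picture shows the housing against the stops.

**Tab:** the surface is up again, at a median of about 68.5 mm. It read about 64 mm before I pressed it, so the pawl was probably standing on a tooth at the start.

**Other objects:** pads, spools, stamp and tin show no pixel shift in the scene and side views. The weakest match was the pads in the side view, at 0.86, where the arm's shadow falls on them.

**Forces:** the highest wrist reading I saw was about 19 N.

**What didn't fully agree:**
- **How it was driven:** for most of the travel, friction on the pressed tab carried the divider, with the finger about 6 mm short of the push face. The finger only closed up to the face at the stop.
- **Tab tilt:** the camera slope gave a tilt of about 0.19 rad with the tab down, though the force suggested it was fully down. That estimate took the tab as starting level, so it probably reads low; either way the divider slid freely.
- **Failed script:** one check crashed because the wrist camera no longer saw the tab. I repeated it with the other two cameras.

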